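# Close the lunch boxes with their own lids

### The arm

A 6-joint arm with a two-finger parallel gripper is mounted at the origin on the work surface. World frame = base frame: x ahead of the robot, y to its left, z up, the work surface at z = 0. Lengths are in m, angles in rad, forces in N, time in s.
With the tool pointing down it reaches from about 0.425 to 0.95 m from the base axis. Payload 3.5 kg.
Tool frame: the origin (TCP) lies midway between the tips of the shut fingers; the grasp point (between the pads) lies 19 mm behind it; z points along the fingers, y is the line along which they close (so a half turn about z gives the same grasp; the last joint's range is limited). The gripper opens to 85 mm and grips with 20 to 120 N. Pads are 22 mm wide; open, the fingers measure 114 mm over their backs; the gripper's body (76 mm by 85 mm) begins 54 mm behind the grasp point. The pads swing forward as they close: fully open they stand 13 mm farther back than shut.
Start: joints at [1.082, 0.286, 1.577, -0, 1.279, -0.15], TCP at [0.224, 0.637, 0.231] pointing down, gripper open.
Joint ranges: [-2.77, 2.77], [-0.9, 2.22], [0.21, 2.48], [-1.53, 4.67], [0.24, 2.81], [-2.84, 2.84]. Speed limits (rad/s): [2.79, 2.79, 3.14, 3.14, 3.14, 3.14].

### API

Orientations are given as a unit quaternion [x, y, z, w].
In Python, from plant import * gives the robot as it stands.
- The arm moves only by the tool move_arm, never from a script. Its argument "moves" is a list of rows, each a list of 3 entries, a list of its own where there are three numbers: the opening, from 0 (shut) to 1 (fully open), then the shift along the tool's x, y, z in m, then the turn, a rotation vector about the tool's x, y, z in rad. A call has exactly 10 rows; each row shifts and turns the commanded pose from where the row before left it, along the tool's axes as they then stand; what a row does not reach is not made up. A row lasts 1/12 s, in which the tool goes at most 41.7 mm and 7.16 degrees, less where a joint would pass 70% of its speed; a pose out of reach is approached as far as the arm can. A call is refused whole if a number of a shift passes 0.0417 or a number of a turn 0.125, either way. A call with a gripper value outside its range is refused whole. The fingers move at their own pace and stop on an object; "grip_force" is the grip in N (left out, the last holds). Time passes only in rows, so rows that do not move let the fingers close, or fill a call up. It gives the time, the measured TCP pose, the force, the opening and the grip force at its end, in the units of the state.
- get_state(): the state, without advancing time (a new reading comes with each control period).
- read_camera(name): name is "side" or "top" or "wrist"; returns the picture (420x560x3 uint8, red, green, blue); there is no depth.
- camera_params(name): a dict with "fx", "fy", "cx", "cy" (pixels), "rvec" (rotation vector, rad) and "tvec" (3), from world to camera coordinates, as OpenCV has them; the wrist camera has in their place "tool_from_camera" (4x4, takes a point from camera to tool coordinates, whose origin is the TCP and whose axes are the flange's). Camera axes: x right, y down, z forward; pixel columns grow to the right and rows downward; lengths in m; the calibration is good to about 2 mm. The wrist camera is an equidistant fisheye: a pixel r from the principal point sees the ray r / f radians off the axis. A picture is of the moment at which its call begins: read the wrist's pose just before it. camera_params takes no time and is no camera call.
- sign_off(): hands the job in; it is judged then, once.
The state is a dict: "time": time; "qpos": joint angles; "dq": joint speeds; "joint_efforts": joint torques, N m; "eef_pos": TCP position; "tcp_rot": TCP orientation; "contact_force": force on the tool from outside, world axes, zero at the start; "wrist_torque": the same for the moment, N m; "opening": opening from 0.0 (shut) to 1.0 (fully open); "finger_force": force on a finger pad.
Only numpy, scipy, OpenCV 4.12 (cv2) and the standard library are available. Lean on these libraries where they do the work, as an engineer would, in place of code of your own. Each camera call takes 0.05 s, during which the arm holds its last target. There are 200 camera calls.

### The job

Lunch is over: close each of the four steel lunch boxes (large round, small round, square, oblong) by setting on it the wooden lid that matches its shape and size, centred, lying flat on the rim and squared up with the box where it has corners. Leave the pepper shaker and the sauce jar standing where they are.

Things in the scene. Friction and masses are not known exactly. Their poses are not given: they have to be found in the camera images.
- large_round_box: The large round lunch box: an open stainless steel box, 96 mm in diameter outside, walls 3 mm, 50 mm high, mouth upward, a few nuts on its floor; it stands fast on the table (it does not slide). Origin: centre of its underside, on the table. z points up.
- small_round_box: The small round lunch box: an open stainless steel box, 64 mm in diameter outside, walls 3 mm, 45 mm high, mouth upward, a few nuts on its floor; it stands fast on the table (it does not slide). Origin: centre of its underside, on the table. z points up.
- square_box: The square lunch box: an open stainless steel box, 76 x 76 mm outside, walls 3 mm, 50 mm high, mouth upward, a few nuts on its floor; it stands fast on the table (it does not slide). Origin: centre of its underside, on the table. z points up; x and y are square to its walls.
- oblong_box: The oblong lunch box: an open stainless steel box, 104 x 60 mm outside, walls 3 mm, 45 mm high, mouth upward, a few nuts on its floor; it stands fast on the table (it does not slide). Origin: centre of its underside, on the table. z points up; x runs along its long side, y across.
- large_round_lid_grip (a point): Wooden lid of large round box, lying lip down: board 106 mm across, 6 mm thick, lip under it 74 mm across, 6 mm deep; pale grip on top, a round knob, diameter 22 mm, 30 mm high. About 45 g. Point: lid's centre line, in the grip, 21 mm above the board's top, 33 mm above the lip's foot. z up. Lip enters box with 8 mm play all round; seated, the point is 77 mm above the table.
- small_round_lid_grip (a point): Wooden lid of small round box, lying lip down: board 74 mm across, 6 mm thick, lip under it 42 mm across, 6 mm deep; pale grip on top, a round knob, diameter 22 mm, 30 mm high. About 20 g. Point: lid's centre line, in the grip, 21 mm above the board's top, 33 mm above the lip's foot. z up. Lip enters box with 8 mm play all round; seated, the point is 72 mm above the table.
- square_lid_grip (a point): Wooden lid of square box, lying lip down: board 86 x 86 mm, 6 mm thick, lip under it 54 x 54 mm, 6 mm deep; pale grip on top, a bar 36 mm along x, 14 mm along y, 30 mm high. About 45 g. Point: lid's centre line, in the grip, 21 mm above the board's top, 33 mm above the lip's foot. z up; x, y square to its edges. Lip enters box with 8 mm play all round; seated, the point is 77 mm above the table.
- oblong_lid_grip (a point): Wooden lid of oblong box, lying lip down: board 114 x 70 mm, 6 mm thick, lip under it 82 x 38 mm, 6 mm deep; pale grip on top, a bar 36 mm along x, 14 mm along y, 30 mm high. About 50 g. Point: lid's centre line, in the grip, 21 mm above the board's top, 33 mm above the lip's foot. z up; x along its long side. Lip enters box with 8 mm play all round; seated, the point is 72 mm above the table.
- shaker_center (a point): A small dark steel pepper shaker standing among the boxes, 38 mm in diameter, 68 mm high; not to be moved. The point is its centre, half-way up.
- sauce_jar_center (a point): A small amber glass sauce jar with a white cap standing among the boxes, 40 mm in diameter, 58 mm high; not to be moved. The point is its centre, half-way up.
There are look-alikes about, which are no part of the job. What is shaped like the part that bears large_round_lid_grip but green is not meant.

How it is judged:
At the end, for the whole second after the job is handed in: Each lid rests on its own box: within 12 mm of centre, lip in the mouth, board flat on the rim (height within 4 mm, tilt under 0.08 rad), square and oblong lids within 0.2 rad of square with the box (any turn that fits), at rest. Shaker and sauce jar upright (horizontal distance between large_round_lid_grip and large_round_box below 0.012 m and z of large_round_lid_grip in the frame of large_round_box between 0.073 and 0.081 m and angle between each of large_round_lid_grip, small_round_lid_grip, square_lid_grip, oblong_lid_grip's own z axis and vertical below 0.08 rad and linear speed of each of large_round_lid, small_round_lid, square_lid, oblong_lid below 0.01 m/s and horizontal distance between small_round_lid_grip and small_round_box below 0.012 m and z of small_round_lid_grip in the frame of small_round_box between 0.068 and 0.076 m and horizontal distance between square_lid_grip and square_box below 0.012 m and z of square_lid_grip in the frame of square_box between 0.073 and 0.081 m and horizontal distance between oblong_lid_grip and oblong_box below 0.012 m and z of oblong_lid_grip in the frame of oblong_box between 0.068 and 0.076 m and angle between the x axis of oblong_lid_grip and the x axis of oblong_box, either way round below 0.2 rad and (angle between the x axis of square_lid_grip and the x axis of square_box, either way round below 0.2 rad or angle between the x axis of square_lid_grip and the y axis of square_box, either way round below 0.2 rad) and angle between each of shaker_center, sauce_jar_center's own z axis and vertical below 0.2 rad); the robot touches nothing.
It fails at once if the pepper shaker is moved by more than 30 mm (distance of shaker_center from where it was at the start of the episode above 0.03 m).
It fails at once if the sauce jar is moved by more than 30 mm (distance of sauce_jar_center from where it was at the start of the episode above 0.03 m).
It also fails if it takes over 112 s, if anything falls off the work surface, if the arm or the gripper's body presses on something with over 40 N, if the wrist force passes 120 N, or if a joint passes its speed limit or range.

## Working session

There is one attempt and no reset: what is moved stays moved. The work goes in short steps, Python scripts to look and compute and a tool call to move; the robot and the scene stay as the last step left them, time stands still between calls to the robot, and variables do not carry over. Pictures are saved under pics/ and viewed, at most 14 in all, crops included, and the job is handed in when it is done.

Besides the shell and the picture viewer there is one more tool, called after "Call:" by a JSON object that holds its "op" and its "data", one argument or row to a line. move_arm: Moves the arm, as the interface text tells. Its arguments: {"type":"object","properties":{"moves":{"type":"array"},"grip_force":{"type":"number"}},"required":["moves"]}

```bash
ls; mkdir -p pics
python3 - <<'E'
from plant import *
import cv2
for n in ["top","side"]:
    cv2.imwrite(f"pics/{n}0.png",cv2.cvtColor(read_camera(n),cv2.COLOR_RGB2BGR)); print(n,camera_params(n))
s=get_state(); print(s); 
cv2.imwrite(f"pics/wrist0.png",cv2.cvtColor(read_camera("wrist"),cv2.COLOR_RGB2BGR)); print(camera_params("wrist"))
E
```

```text
pics
top {'fx': 496.9194688715346, 'fy': 496.9194688715346, 'cx': 281.0905278198791, 'cy': 206.66922326062777, 'rvec': array([ 2.11012553, -2.12462763,  0.16112664]), 'tvec': array([0.02985147, 0.52603462, 1.07700001])}
side {'fx': 411.2106510930158, 'fy': 411.2106510930158, 'cx': 276.8465458009781, 'cy': 206.28377513834357, 'rvec': array([ 2.22232411, -0.75463642,  0.32303953]), 'tvec': array([-0.41763804,  0.27508745,  0.95621147])}
{'time': 0.1, 'qpos': array([ 1.08198534e+00,  2.87091194e-01,  1.57803974e+00, -1.45671228e-05,
        1.27862007e+00, -1.50027025e-01]), 'dq': array([ 0.00027225, -0.00322038, -0.00202609, -0.0007569 ,  0.00128323,
        0.00110326]), 'joint_efforts': array([ 1.17101135e-03, -4.07292974e+01, -2.93701154e+01, -1.57016852e-04,
        3.38872662e-03, -1.88037353e-05]), 'eef_pos': array([0.22403623, 0.63609722, 0.23007115]), 'tcp_rot': array([ 1.68580891e-01,  9.85687232e-01, -1.02677568e-03, -3.32256559e-04]), 'contact_force': array([ 1.31553918, -0.13382409, -0.05967067]), 'wrist_torque': array([-0.03231733,  0.00541077, -0.01838417]), 'finger_force': 0.0, 'opening': 0.9996970364539345}
{'fx': 325.19226210127806, 'fy': 325.19226210127806, 'cx': 276.8705873441031, 'cy': 212.63921046851618, 'tool_from_camera': array([[ 2.52988224e-04, -9.65134546e-01, -2.61754167e-01,
         6.47460393e-02],
       [ 9.99999926e-01,  3.20115202e-04, -2.13811440e-04,
        -6.76365148e-05],
       [ 2.90148296e-04, -2.61754094e-01,  9.65134555e-01,
        -1.42483851e-01],
       [ 0.00000000e+00,  0.00000000e+00,  0.00000000e+00,
         1.00000000e+00]])}
```

View pics/top0.png

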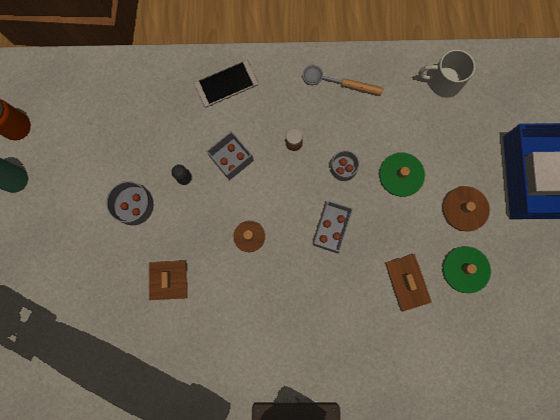

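View pics/side0.png

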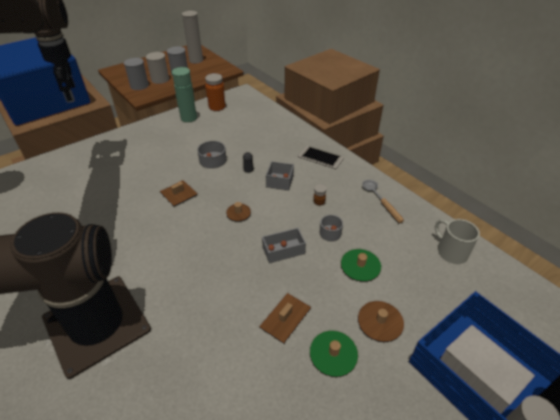

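The top view shows everything. Boxes: large (130,203), square (231,156), small (344,165), oblong (332,227). Lids: square (168,280), small (249,236), oblong (408,281), brown large (466,208). Shaker is at (181,174) and jar at (294,140); the green lids are decoys.

```bash
cat > h.py <<'E'
from plant import *
import cv2, numpy as np
from scipy.spatial.transform import Rotation as R
def cast(n,px,z):
    p=camera_params(n); Rm=R.from_rotvec(p['rvec']).as_matrix(); c=-Rm.T@p['tvec']
    px=np.atleast_2d(px).astype(float)
    d=np.c_[(px[:,0]-p['cx'])/p['fx'],(px[:,1]-p['cy'])/p['fy'],np.ones(len(px))]@Rm
    return (c+d*((z-c[2])/d[:,2])[:,None])[:,:2]
E
python3 - <<'E'
from h import *
im=cv2.imread("pics/top0.png"); hsv=cv2.cvtColor(im,cv2.COLOR_BGR2HSV)
bg=cv2.medianBlur(im,5)
lab=cv2.cvtColor(im,cv2.COLOR_BGR2LAB).astype(int)
H,S,V=[hsv[...,i].astype(int) for i in range(3)]
brown=((S>95)&((H<18)|(H>172))).astype(np.uint8)*255
big=cv2.GaussianBlur(cv2.medianBlur(V.astype(np.uint8),101).astype(np.float32),(0,0),15)
obj=(((abs(V-big)>16)|(S>70))).astype(np.uint8)*255
def reg(mask,c,r,z,close=5):
    m=np.zeros_like(mask); cv2.circle(m,c,r,255,-1); m&=mask
    m=cv2.morphologyEx(m,cv2.MORPH_CLOSE,np.ones((close,close)))
    cs,_=cv2.findContours(m,cv2.RETR_EXTERNAL,cv2.CHAIN_APPROX_NONE); k=max(cs,key=cv2.contourArea)
    cv2.drawContours(out,[k],-1,(0,255,255),1)
    return (cast("top",k[:,0,:],z)*1000).astype(np.float32)
out=im.copy()
for n,mk,c,r,z in [("Lbox",obj,(130,203),30,.025),("Sbox",obj,(344,165),20,.0225),("Qbox",obj,(231,156),29,.025),("Obox",obj,(332,227),32,.0225),
 ("Qlid",brown,(168,280),32,.012),("Slid",brown,(249,236),25,.012),("Olid",brown,(408,281),38,.012),("Llid",brown,(466,208),32,.012),("shaker",obj,(181,174),15,.034),("jar",obj,(294,140),15,.029)]:
    k=reg(mk,c,r,z); (e,rr)=cv2.minEnclosingCircle(k); q=cv2.minAreaRect(k)
    print(n,"circ",np.round(e),round(2*rr),"rect",np.round(q[0]),np.round(q[1]),round(q[2],1))
p=camera_params("top"); print(-R.from_rotvec(p['rvec']).as_matrix().T@p['tvec'])
cv2.imwrite("pics/c1.png",cv2.resize(out[110:320,90:500],None,fx=1.95,fy=1.95,interpolation=cv2.INTER_CUBIC))
E
```

```text
Lbox circ [542. 379.] 114 rect [543. 379.] [114.  99.] 69.5
Sbox circ [ 627. -120.] 75 rect [ 626. -118.] [70. 72.] 88.8
Qbox circ [654. 148.] 120 rect [654. 147.] [91. 81.] 39.7
Obox circ [483. -89.] 124 rect [484. -88.] [ 68. 110.] 71.3
Qlid circ [366. 288.] 119 rect [365. 288.] [86. 85.] 2.4
Slid circ [465. 102.] 74 rect [465. 102.] [71. 72.] 44.9
Olid circ [ 357. -258.] 131 rect [ 357. -259.] [114.  71.] 16.7
Llid circ [ 525. -400.] 107 rect [ 526. -400.] [106. 103.] 89.4
shaker circ [607. 259.] 56 rect [607. 258.] [55. 39.] 40.9
jar circ [686.  -4.] 47 rect [681.  -4.] [35. 44.] 8.4
[ 0.3283127  -0.0011864   1.15314436]
```

View pics/c1.png

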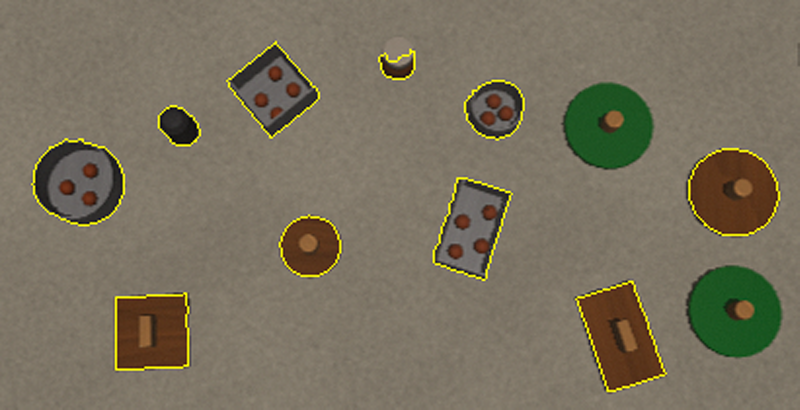

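```bash
cat > go.py <<'E'
import sys
from h import *
# go.py x y z(mm) yaw(deg) -> turn (rotvec, tool axes) first, then shift in tool axes
x,y,z,yaw=map(float,sys.argv[1:5]); s=get_state()
Rc=R.from_quat(s['tcp_rot']); a=np.radians(yaw)
c,q=np.cos(a),np.sin(a); Rt=R.from_matrix(np.array([[c,q,0],[q,-c,0],[0,0,-1]]))
rv=(Rc.inv()*Rt).as_rotvec(); d=Rt.inv().apply(np.array([x,y,z])/1000-s['eef_pos'])
print("t",round(s['time'],2),"pos",np.round(s['eef_pos']*1000,1),"open",round(s['opening'],2),"F",np.round(s['contact_force'],1),"ff",round(s['finger_force'],1))
n=int(np.ceil(np.linalg.norm(rv)/.12)); print("turn",np.round(rv,3),"rows",n,np.round(rv/max(n,1),4))
n=int(np.ceil(np.linalg.norm(d[:2])/.04)); print("shift",np.round(d,4),"xy rows",n,np.round(d/max(n,1),4),"j1j6",np.round(s['qpos'][[0,5]],2))
E
python3 go.py 366 288 120 182.4
```

```text
t 0.15 pos [224.1 636.2 230.2] open 1.0 F [-0.6 -0.1  0.2] ff 0.0
turn [-0.002 -0.001 -0.381] rows 4 [-0.0004 -0.0002 -0.0952]
shift [-0.1272 -0.3538  0.1102] xy rows 10 [-0.0127 -0.0354  0.011 ] j1j6 [ 1.08 -0.15]
```

Call:
{"op": "move_arm", "data": {
  "moves": [
    [1,[0,0,0],[0,0,-0.095]],
    [1,[0,0,0],[0,0,-0.095]],
    [1,[0,0,0],[0,0,-0.095]],
    [1,[0,0,0],[0,0,-0.095]],
    [1,[-0.0127,-0.0354,0.011],[0,0,0]],
    [1,[-0.0127,-0.0354,0.011],[0,0,0]],
    [1,[-0.0127,-0.0354,0.011],[0,0,0]],
    [1,[-0.0127,-0.0354,0.011],[0,0,0]],
    [1,[-0.0127,-0.0354,0.011],[0,0,0]],
    [1,[-0.0127,-0.0354,0.011],[0,0,0]]
  ],
  "grip_force": 40
}}

```text
time: 0.98
eef_pos: [0.3092, 0.4258, 0.1645]
tcp_rot: [-0.021, 1.0, -0.0, -0.0]
contact_force: [0.0, -0.3, 0.3]
opening: 1.003
finger_force: 0.0
```

Call:
{"op": "move_arm", "data": {
  "moves": [
    [1,[-0.0127,-0.0354,0.011],[0,0,0]],
    [1,[-0.0127,-0.0354,0.011],[0,0,0]],
    [1,[-0.0127,-0.0354,0.011],[0,0,0]],
    [1,[-0.0127,-0.0354,0.011],[0,0,0]],
    [1,[0,0,0],[0,0,0]],
    [1,[0,0,0],[0,0,0]],
    [1,[0,0,0],[0,0,0]],
    [1,[0,0,0],[0,0,0]],
    [1,[0,0,0],[0,0,0]],
    [1,[0,0,0],[0,0,0]]
  ]
}}

```text
time: 1.82
eef_pos: [0.3656, 0.2893, 0.1218]
tcp_rot: [-0.022, 1.0, 0.0, 0.0]
contact_force: [-0.4, 0.6, -0.2]
opening: 1.001
finger_force: 0.0
```

```bash
python3 go.py 366 288 18 182.4
python3 - <<'E'
from h import *
s=get_state(); im=read_camera("wrist"); p=camera_params("wrist")
im=cv2.cvtColor(im,cv2.COLOR_RGB2BGR); cv2.imwrite("pics/w1.png",im)
E
```

```text
t 1.82 pos [365.6 289.3 121.8] open 1.0 F [-0.4  0.6 -0.2] ff 0.0
turn [0.    0.001 0.001] rows 1 [0.0004 0.0007 0.0015]
shift [-0.0004 -0.0013  0.1038] xy rows 1 [-0.0004 -0.0013  0.1038] j1j6 [ 0.45 -1.16]
```

View pics/w1.png

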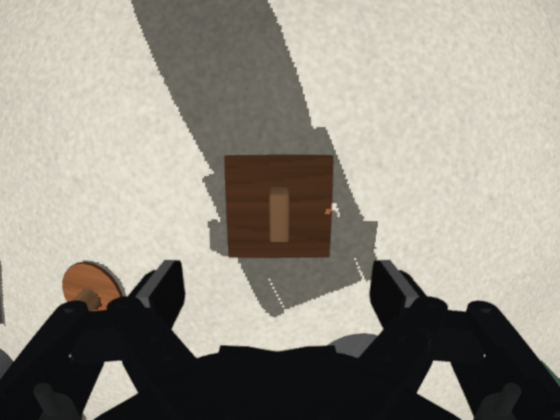

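The wrist view shows the square lid with its grip bar at (279,215), centred between the fingers (~277). I'm descending and gripping.

Call:
{"op": "move_arm", "data": {
  "moves": [
    [1,[0,-0.0013,0.026],[0,0,0]],
    [1,[0,0,0.026],[0,0,0]],
    [1,[0,0,0.026],[0,0,0]],
    [1,[0,0,0.016],[0,0,0]],
    [1,[0,0,0.01],[0,0,0]],
    [1,[0,0,0],[0,0,0]],
    [0,[0,0,0],[0,0,0]],
    [0,[0,0,0],[0,0,0]],
    [0,[0,0,0],[0,0,0]],
    [0,[0,0,0],[0,0,0]]
  ]
}}

```text
time: 2.7
eef_pos: [0.3668, 0.2874, 0.0186]
tcp_rot: [-0.021, 1.0, 0.001, 0.001]
contact_force: [0.7, 0.6, 0.8]
opening: 0.457
finger_force: 0.0
```

Call:
{"op": "move_arm", "data": {
  "moves": [
    [0,[0,0,0],[0,0,0]],
    [0,[0,0,0],[0,0,0]],
    [0,[0,0,0],[0,0,0]],
    [0,[0,0,0],[0,0,0]],
    [0,[0,0,0],[0,0,0]],
    [0,[0,0,-0.01],[0,0,0]],
    [0,[0,0,-0.02],[0,0,0]],
    [0,[0,0,-0.03],[0,0,0]],
    [0,[0,0,-0.035],[0,0,0]],
    [0,[0,0,-0.035],[0,0,0]]
  ]
}}

```text
time: 3.53
eef_pos: [0.3645, 0.2862, 0.1479]
tcp_rot: [-0.021, 1.0, -0.001, -0.001]
contact_force: [1.0, 0.1, -1.0]
opening: 0.15
finger_force: 39.1
```

```bash
python3 go.py 654 147 150 219.7
```

```text
t 3.53 pos [364.5 286.2 147.9] open 0.15 F [ 1.   0.1 -1. ] ff 39.1
turn [-0.    -0.003 -0.652] rows 6 [-1.000e-04 -5.000e-04 -1.086e-01]
shift [-0.1338 -0.292  -0.0021] xy rows 9 [-0.0149 -0.0324 -0.0002] j1j6 [ 0.45 -1.17]
```

Call:
{"op": "move_arm", "data": {
  "moves": [
    [0,[0,0,0],[0,0,-0.109]],
    [0,[0,0,0],[0,0,-0.109]],
    [0,[0,0,0],[0,0,-0.109]],
    [0,[0,0,0],[0,0,-0.109]],
    [0,[0,0,0],[0,0,-0.109]],
    [0,[0,0,0],[0,0,-0.109]],
    [0,[-0.0149,-0.0324,0],[0,0,0]],
    [0,[-0.0149,-0.0324,0],[0,0,0]],
    [0,[-0.0149,-0.0324,0],[0,0,0]],
    [0,[-0.0149,-0.0324,0],[0,0,0]]
  ]
}}

```text
time: 4.37
eef_pos: [0.4952, 0.2246, 0.1472]
tcp_rot: [-0.341, 0.94, 0.0, -0.001]
contact_force: [-0.2, 0.9, 0.4]
opening: 0.157
finger_force: 39.2
```

Call:
{"op": "move_arm", "data": {
  "moves": [
    [0,[-0.0149,-0.0324,0],[0,0,0]],
    [0,[-0.0149,-0.0324,0],[0,0,0]],
    [0,[-0.0149,-0.0324,0],[0,0,0]],
    [0,[-0.0149,-0.0324,0],[0,0,0]],
    [0,[-0.0149,-0.0324,0],[0,0,0]],
    [0,[0,0,0],[0,0,0]],
    [0,[0,0,0],[0,0,0]],
    [0,[0,0,0],[0,0,0]],
    [0,[0,0,0],[0,0,0]],
    [0,[0,0,0],[0,0,0]]
  ]
}}

```text
time: 5.2
eef_pos: [0.6543, 0.1497, 0.1474]
tcp_rot: [-0.341, 0.94, 0.0, -0.0]
contact_force: [-0.7, -0.4, -0.3]
opening: 0.155
finger_force: 39.3
```

```bash
python3 go.py 654 147 62 219.7
python3 - <<'E'
from h import *
cv2.imwrite("pics/w2.png",cv2.cvtColor(read_camera("wrist"),cv2.COLOR_RGB2BGR))
E
```

```text
t 5.2 pos [654.3 149.7 147.4] open 0.16 F [-0.7 -0.4 -0.3] ff 39.3
turn [ 0.001 -0.001  0.004] rows 1 [ 0.0005 -0.0006  0.0035]
shift [ 0.002  -0.0019  0.0854] xy rows 1 [ 0.002  -0.0019  0.0854] j1j6 [ 0.07 -2.19]
```

View pics/w2.png

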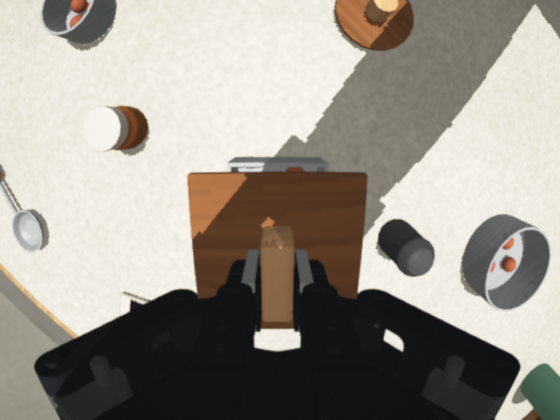

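The wrist view shows the lid, with its bar at (277,270), parallel to the square box rim behind it and laterally centred (~278). I'm lowering and releasing.

Call:
{"op": "move_arm", "data": {
  "moves": [
    [0,[0.002,-0.002,0.02],[0,0,0]],
    [0,[0,0,0.025],[0,0,0]],
    [0,[0,0,0.015],[0,0,0]],
    [0,[0,0,0.01],[0,0,0]],
    [0,[0,0,0.007],[0,0,0]],
    [0,[0,0,0.004],[0,0,0]],
    [0,[0,0,0.003],[0,0,0]],
    [0,[0,0,0],[0,0,0]],
    [0,[0,0,0],[0,0,0]],
    [0,[0,0,0],[0,0,0]]
  ]
}}

```text
time: 6.08
eef_pos: [0.6561, 0.1461, 0.0644]
tcp_rot: [-0.341, 0.94, -0.0, 0.001]
contact_force: [-0.8, -0.1, -0.1]
opening: 0.157
finger_force: 39.3
```

Call:
{"op": "move_arm", "data": {
  "moves": [
    [0.4,[0,0,0],[0,0,0]],
    [0.4,[0,0,0],[0,0,0]],
    [0.4,[0,0,0],[0,0,0]],
    [0.4,[0,0,0],[0,0,0]],
    [0.4,[0,0,0],[0,0,0]],
    [0.4,[0,0,-0.01],[0,0,0]],
    [0.4,[0,0,-0.02],[0,0,0]],
    [0.4,[0,0,-0.03],[0,0,0]],
    [1,[0,0,-0.03],[0,0,0]],
    [1,[0,0,0],[0,0,0]]
  ]
}}

```text
time: 6.92
eef_pos: [0.6597, 0.1464, 0.1626]
tcp_rot: [-0.341, 0.94, -0.002, 0.007]
contact_force: [0.9, 0.5, 1.1]
opening: 0.673
finger_force: 0.0
```

```bash
python3 go.py 465 102 120 200
```

```text
t 6.92 pos [659.7 146.4 162.6] open 0.67 F [0.9 0.5 1.1] ff 0.0
turn [-0.006  0.013  0.346] rows 3 [-0.002   0.0042  0.1154]
shift [0.1981 0.0248 0.0426] xy rows 5 [0.0396 0.005  0.0085] j1j6 [ 0.07 -2.2 ]
```

Call:
{"op": "move_arm", "data": {
  "moves": [
    [1,[0,0,0],[0,0,0.115]],
    [1,[0,0,0],[0,0,0.115]],
    [1,[0,0,0],[0,0,0.115]],
    [1,[0.039,0.005,0],[0,0,0]],
    [1,[0.039,0.005,0],[0,0,0]],
    [1,[0.039,0.005,0],[0,0,0]],
    [1,[0.039,0.005,0.01],[0,0,0]],
    [1,[0.039,0.005,0.01],[0,0,0]],
    [1,[0,0,0.02],[0,0,0]],
    [1,[0,0,0],[0,0,0]]
  ]
}}

```text
time: 7.75
eef_pos: [0.459, 0.1024, 0.1104]
tcp_rot: [-0.174, 0.985, 0.001, -0.003]
contact_force: [0.1, -0.2, 0.0]
opening: 0.995
finger_force: 0.0
```

Call:
{"op": "move_arm", "data": {
  "moves": [
    [1,[0,0,0],[0,0,0]],
    [1,[0,0,0],[0,0,0]],
    [1,[0,0,0],[0,0,0]],
    [1,[0,0,0],[0,0,0]],
    [1,[0,0,0],[0,0,0]],
    [1,[0,0,0],[0,0,0]],
    [1,[0,0,0],[0,0,0]],
    [1,[0,0,0],[0,0,0]],
    [1,[0,0,0],[0,0,0]],
    [1,[0,0,0],[0,0,0]]
  ]
}}

```text
time: 8.58
eef_pos: [0.4636, 0.1026, 0.1133]
tcp_rot: [-0.174, 0.985, 0.0, -0.0]
contact_force: [0.2, 0.5, -0.4]
opening: 1.0
finger_force: 0.0
```

```bash
python3 go.py 465 102 18 200;  python3 - <<'E'
from h import *
cv2.imwrite("pics/t2.png",cv2.cvtColor(read_camera("top"),cv2.COLOR_RGB2BGR)[80:350,60:520])
cv2.imwrite("pics/w3.png",cv2.cvtColor(read_camera("wrist"),cv2.COLOR_RGB2BGR))
a,b=cv2.imread("pics/t2.png"),cv2.imread("pics/w3.png")
cv2.imwrite("pics/m1.png",np.hstack([cv2.resize(a,(440,258)),cv2.resize(b,(344,258))]))
E
```

```text
t 8.58 pos [463.6 102.6 113.3] open 1.0 F [ 0.2  0.5 -0.4] ff 0.0
turn [ 0.    -0.     0.001] rows 1 [ 0.0001 -0.0001  0.0012]
shift [-0.0011 -0.0011  0.0953] xy rows 1 [-0.0011 -0.0011  0.0953] j1j6 [ 0.   -1.92]
```

View pics/m1.png

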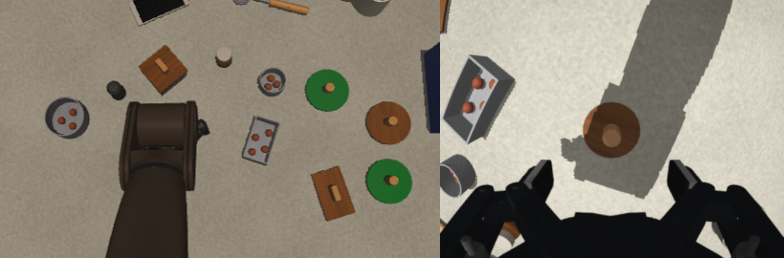

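The square lid sits on its box at (163,70) in the left panel. The small lid's knob at (611,135) in the right panel is centred between the fingers. I'm gripping it.

Call:
{"op": "move_arm", "data": {
  "moves": [
    [1,[-0.001,-0.001,0.025],[0,0,0]],
    [1,[0,0,0.025],[0,0,0]],
    [1,[0,0,0.023],[0,0,0]],
    [1,[0,0,0.014],[0,0,0]],
    [1,[0,0,0.008],[0,0,0]],
    [1,[0,0,0],[0,0,0]],
    [0,[0,0,0],[0,0,0]],
    [0,[0,0,0],[0,0,0]],
    [0,[0,0,0],[0,0,0]],
    [0,[0,0,0],[0,0,0]]
  ]
}}

```text
time: 9.52
eef_pos: [0.4659, 0.102, 0.0195]
tcp_rot: [-0.174, 0.985, -0.0, 0.001]
contact_force: [-0.5, -0.3, 0.5]
opening: 0.455
finger_force: 0.0
```

Call:
{"op": "move_arm", "data": {
  "moves": [
    [0,[0,0,0],[0,0,0]],
    [0,[0,0,0],[0,0,0]],
    [0,[0,0,0],[0,0,0]],
    [0,[0,0,0],[0,0,0]],
    [0,[0,0,0],[0,0,0]],
    [0,[0,0,-0.01],[0,0,0]],
    [0,[0,0,-0.02],[0,0,0]],
    [0,[0,0,-0.03],[0,0,0]],
    [0,[0,0,-0.035],[0,0,0]],
    [0,[0,0,-0.035],[0,0,0]]
  ]
}}

```text
time: 10.35
eef_pos: [0.4636, 0.102, 0.1491]
tcp_rot: [-0.174, 0.985, 0.0, -0.001]
contact_force: [-0.0, 0.1, -0.9]
opening: 0.237
finger_force: 39.1
```

```bash
python3 go.py 626 -119 150 200
```

```text
t 10.35 pos [463.6 102.  149.1] open 0.24 F [-0.   0.1 -0.9] ff 39.1
turn [ 0.001 -0.002  0.001] rows 1 [ 0.0009 -0.0024  0.0012]
shift [-0.077  -0.2632 -0.0009] xy rows 7 [-0.011  -0.0376 -0.0001] j1j6 [ 0.   -1.92]
```

Call:
{"op": "move_arm", "data": {
  "moves": [
    [0,[-0.011,-0.0376,0],[0,0,0]],
    [0,[-0.011,-0.0376,0],[0,0,0]],
    [0,[-0.011,-0.0376,0],[0,0,0]],
    [0,[-0.011,-0.0376,0],[0,0,0]],
    [0,[-0.011,-0.0376,0],[0,0,0]],
    [0,[-0.011,-0.0376,0],[0,0,0]],
    [0,[-0.011,-0.0376,0],[0,0,0]],
    [0,[0,0,0],[0,0,0]],
    [0,[0,0,0],[0,0,0]],
    [0,[0,0,0],[0,0,0]]
  ]
}}

```text
time: 11.18
eef_pos: [0.6267, -0.1184, 0.1477]
tcp_rot: [-0.174, 0.985, 0.001, -0.001]
contact_force: [-0.1, -0.1, -0.0]
opening: 0.245
finger_force: 39.2
```

Call:
{"op": "move_arm", "data": {
  "moves": [
    [0,[0,0,0],[0,0,0]],
    [0,[0,0,0],[0,0,0]],
    [0,[0,0,0],[0,0,0]],
    [0,[0,0,0],[0,0,0]],
    [0,[0,0,0],[0,0,0]],
    [0,[0,0,0],[0,0,0]],
    [0,[0,0,0],[0,0,0]],
    [0,[0,0,0],[0,0,0]],
    [0,[0,0,0],[0,0,0]],
    [0,[0,0,0],[0,0,0]]
  ]
}}

```text
time: 12.02
eef_pos: [0.6275, -0.1189, 0.1483]
tcp_rot: [-0.174, 0.985, 0.0, -0.0]
contact_force: [0.2, -0.2, 0.6]
opening: 0.241
finger_force: 39.2
```

```bash
python3 go.py 626 -119 58 200;  python3 - <<'E'
from h import *
a=cv2.cvtColor(read_camera("side"),cv2.COLOR_RGB2BGR)[150:270,250:420]
b=cv2.cvtColor(read_camera("wrist"),cv2.COLOR_RGB2BGR)
cv2.imwrite("pics/m2.png",np.hstack([cv2.resize(a,(425,300)),cv2.resize(b,(375,300))]))
E
```

```text
t 12.02 pos [ 627.5 -118.9  148.3] open 0.24 F [ 0.2 -0.2  0.6] ff 39.2
turn [ 0.    -0.     0.001] rows 1 [ 0.    -0.     0.001]
shift [0.0015 0.0004 0.0903] xy rows 1 [0.0015 0.0004 0.0903] j1j6 [-0.35 -2.27]
```

View pics/m2.png

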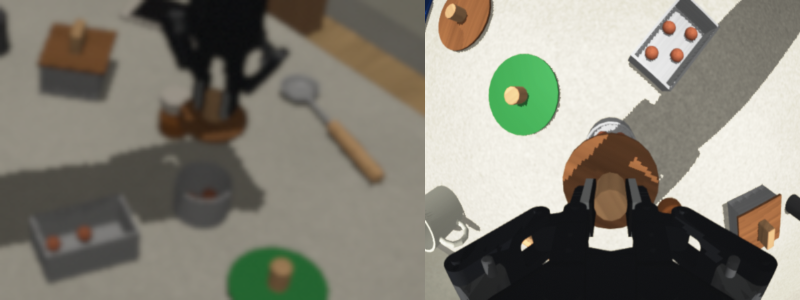

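The left panel shows the square lid seated. The right panel shows the small lid level above the small box, with the rim at (611,127) centred behind it. I'm lowering it.

Call:
{"op": "move_arm", "data": {
  "moves": [
    [0,[0.001,0,0.025],[0,0,0]],
    [0,[0,0,0.025],[0,0,0]],
    [0,[0,0,0.015],[0,0,0]],
    [0,[0,0,0.01],[0,0,0]],
    [0,[0,0,0.007],[0,0,0]],
    [0,[0,0,0.004],[0,0,0]],
    [0,[0,0,0.003],[0,0,0]],
    [0,[0,0,0],[0,0,0]],
    [0,[0,0,0],[0,0,0]],
    [0,[0,0,0],[0,0,0]]
  ]
}}

```text
time: 12.95
eef_pos: [0.6273, -0.1194, 0.0604]
tcp_rot: [-0.174, 0.985, -0.0, 0.001]
contact_force: [-0.5, -0.6, -0.0]
opening: 0.243
finger_force: 39.2
```

Call:
{"op": "move_arm", "data": {
  "moves": [
    [0.5,[0,0,0],[0,0,0]],
    [0.5,[0,0,0],[0,0,0]],
    [0.5,[0,0,0],[0,0,0]],
    [0.5,[0,0,0],[0,0,0]],
    [0.5,[0,0,0],[0,0,0]],
    [0.5,[0,0,-0.01],[0,0,0]],
    [0.5,[0,0,-0.02],[0,0,0]],
    [0.5,[0,0,-0.03],[0,0,0]],
    [1,[0,0,-0.03],[0,0,0]],
    [1,[0,0,0],[0,0,0]]
  ]
}}

```text
time: 13.78
eef_pos: [0.6308, -0.1205, 0.1582]
tcp_rot: [-0.174, 0.985, -0.003, 0.006]
contact_force: [1.9, -0.0, 1.4]
opening: 0.767
finger_force: 0.0
```

```bash
python3 go.py 525.5 -400 120 180
```

```text
t 13.78 pos [ 630.8 -120.5  158.2] open 0.77 F [ 1.9 -0.   1.4] ff 0.0
turn [-0.007  0.012  0.35 ] rows 3 [-0.0023  0.004   0.1168]
shift [ 0.1053 -0.2795  0.0382] xy rows 8 [ 0.0132 -0.0349  0.0048] j1j6 [-0.35 -2.27]
```

Call:
{"op": "move_arm", "data": {
  "moves": [
    [1,[0,0,0],[0,0,0.117]],
    [1,[0,0,0],[0,0,0.117]],
    [1,[0,0,0],[0,0,0.117]],
    [1,[0.0127,-0.035,0.004],[0,0,0]],
    [1,[0.0127,-0.035,0.004],[0,0,0]],
    [1,[0.0127,-0.035,0.004],[0,0,0]],
    [1,[0.0127,-0.035,0.004],[0,0,0]],
    [1,[0.0127,-0.035,0.004],[0,0,0]],
    [1,[0.0127,-0.035,0.004],[0,0,0]],
    [1,[0.0127,-0.035,0.004],[0,0,0]]
  ]
}}

```text
time: 14.62
eef_pos: [0.5367, -0.3657, 0.1218]
tcp_rot: [0.0, 1.0, -0.0, 0.0]
contact_force: [0.2, -0.3, 0.6]
opening: 1.002
finger_force: 0.0
```

Call:
{"op": "move_arm", "data": {
  "moves": [
    [1,[0.0127,-0.035,0.004],[0,0,0]],
    [1,[0,0,0],[0,0,0]],
    [1,[0,0,0],[0,0,0]],
    [1,[0,0,0],[0,0,0]],
    [1,[0,0,0],[0,0,0]],
    [1,[0,0,0],[0,0,0]],
    [1,[0,0,0],[0,0,0]],
    [1,[0,0,0],[0,0,0]],
    [1,[0,0,0],[0,0,0]],
    [1,[0,0,0],[0,0,0]]
  ]
}}

```text
time: 15.45
eef_pos: [0.525, -0.3987, 0.1174]
tcp_rot: [0.0, 1.0, -0.0, 0.0]
contact_force: [-0.3, 0.4, 0.4]
opening: 0.996
finger_force: 0.0
```

```bash
python3 go.py 525.5 -400 18 180;  python3 - <<'E'
from h import *
a=cv2.cvtColor(read_camera("top"),cv2.COLOR_RGB2BGR)[80:350,60:520]
b=cv2.cvtColor(read_camera("wrist"),cv2.COLOR_RGB2BGR)
cv2.imwrite("pics/m3.png",np.hstack([cv2.resize(a,(440,258)),cv2.resize(b,(344,258))]))
E
```

```text
t 15.45 pos [ 525.  -398.7  117.4] open 1.0 F [-0.3  0.4  0.4] ff 0.0
turn [-0.  0. -0.] rows 1 [-0.0001  0.     -0.0001]
shift [-0.0005 -0.0013  0.0994] xy rows 1 [-0.0005 -0.0013  0.0994] j1j6 [-0.8  -2.37]
```

View pics/m3.png

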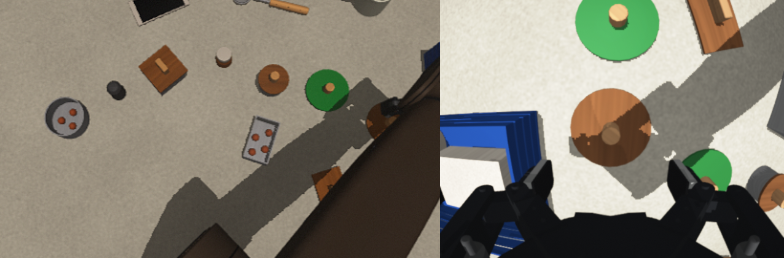

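The left panel shows the small lid seated at (272,80). The right panel shows the brown large lid's knob at (611,133), centred. The blue tray is close to one finger, so I'm descending with the gripper opened only to 0.6.

Call:
{"op": "move_arm", "data": {
  "moves": [
    [0.6,[0,-0.001,0],[0,0,0]],
    [0.6,[0,0,0.026],[0,0,0]],
    [0.6,[0,0,0.026],[0,0,0]],
    [0.6,[0,0,0.024],[0,0,0]],
    [0.6,[0,0,0.015],[0,0,0]],
    [0.6,[0,0,0.008],[0,0,0]],
    [0.6,[0,0,0],[0,0,0]],
    [0,[0,0,0],[0,0,0]],
    [0,[0,0,0],[0,0,0]],
    [0,[0,0,0],[0,0,0]]
  ]
}}

```text
time: 16.38
eef_pos: [0.526, -0.4013, 0.0207]
tcp_rot: [0.0, 1.0, -0.001, 0.001]
contact_force: [-0.4, 0.2, -0.1]
opening: 0.239
finger_force: 39.1
```

Call:
{"op": "move_arm", "data": {
  "moves": [
    [0,[0,0,0],[0,0,0]],
    [0,[0,0,0],[0,0,0]],
    [0,[0,0,0],[0,0,0]],
    [0,[0,0,0],[0,0,0]],
    [0,[0,0,0],[0,0,0]],
    [0,[0,0,-0.01],[0,0,0]],
    [0,[0,0,-0.02],[0,0,0]],
    [0,[0,0,-0.03],[0,0,0]],
    [0,[0,0,-0.035],[0,0,0]],
    [0,[0,0,-0.035],[0,0,0]]
  ]
}}

```text
time: 17.22
eef_pos: [0.5238, -0.399, 0.1485]
tcp_rot: [0.0, 1.0, 0.001, -0.001]
contact_force: [0.7, -0.4, -1.6]
opening: 0.241
finger_force: 39.2
```

```bash
python3 go.py 542.5 379 150 180
```

```text
t 17.22 pos [ 523.8 -399.   148.5] open 0.24 F [ 0.7 -0.4 -1.6] ff 39.2
turn [ 0.002 -0.002 -0.001] rows 1 [ 0.0025 -0.0024 -0.0007]
shift [-0.0187  0.778  -0.0015] xy rows 20 [-0.0009  0.0389 -0.0001] j1j6 [-0.8  -2.37]
```

Call:
{"op": "move_arm", "data": {
  "moves": [
    [0,[-0.0009,0.019,0],[0,0,0]],
    [0,[-0.0009,0.039,0],[0,0,0]],
    [0,[-0.0009,0.039,0],[0,0,0]],
    [0,[-0.0009,0.039,0],[0,0,0]],
    [0,[-0.0009,0.039,0],[0,0,0]],
    [0,[-0.0009,0.039,0],[0,0,0]],
    [0,[-0.0009,0.039,0],[0,0,0]],
    [0,[-0.0009,0.039,0],[0,0,0]],
    [0,[-0.0009,0.039,0],[0,0,0]],
    [0,[-0.0009,0.039,0],[0,0,0]]
  ]
}}

```text
time: 18.05
eef_pos: [0.5331, -0.0281, 0.1483]
tcp_rot: [0.001, 1.0, 0.0, -0.0]
contact_force: [-0.4, -0.2, -0.1]
opening: 0.241
finger_force: 39.3
```

Call:
{"op": "move_arm", "data": {
  "moves": [
    [0,[-0.0009,0.039,0],[0,0,0]],
    [0,[-0.0009,0.039,0],[0,0,0]],
    [0,[-0.0009,0.039,0],[0,0,0]],
    [0,[-0.0009,0.039,0],[0,0,0]],
    [0,[-0.0009,0.039,0],[0,0,0]],
    [0,[-0.0009,0.039,0],[0,0,0]],
    [0,[-0.0009,0.039,0],[0,0,0]],
    [0,[-0.0009,0.039,0],[0,0,0]],
    [0,[-0.0009,0.039,0],[0,0,0]],
    [0,[-0.0009,0.018,0],[0,0,0]]
  ]
}}

```text
time: 18.88
eef_pos: [0.542, 0.3429, 0.1483]
tcp_rot: [-0.001, 1.0, 0.001, -0.0]
contact_force: [-0.2, -0.6, -0.3]
opening: 0.24
finger_force: 39.3
```

Call:
{"op": "move_arm", "data": {
  "moves": [
    [0,[0,0,0],[0,0,0]],
    [0,[0,0,0],[0,0,0]],
    [0,[0,0,0],[0,0,0]],
    [0,[0,0,0],[0,0,0]],
    [0,[0,0,0],[0,0,0]],
    [0,[0,0,0],[0,0,0]],
    [0,[0,0,0],[0,0,0]],
    [0,[0,0,0],[0,0,0]],
    [0,[0,0,0],[0,0,0]],
    [0,[0,0,0],[0,0,0]]
  ]
}}

```text
time: 19.72
eef_pos: [0.5434, 0.3388, 0.1483]
tcp_rot: [0.001, 1.0, -0.0, 0.0]
contact_force: [-0.0, 0.2, -0.9]
opening: 0.241
finger_force: 39.3
```

```bash
python3 go.py 542.5 379 62 180;  python3 - <<'E'
from h import *
a=cv2.cvtColor(read_camera("side"),cv2.COLOR_RGB2BGR)[90:230,130:320]
b=cv2.cvtColor(read_camera("wrist"),cv2.COLOR_RGB2BGR)
cv2.imwrite("pics/m4.png",np.hstack([cv2.resize(a,(407,300)),cv2.resize(b,(393,300))]))
E
```

```text
t 19.72 pos [543.4 338.8 148.3] open 0.24 F [-0.   0.2 -0.9] ff 39.3
turn [-0.     0.    -0.001] rows 1 [-0.     0.    -0.001]
shift [0.0009 0.0402 0.0863] xy rows 2 [0.0004 0.0201 0.0432] j1j6 [ 0.4  -1.17]
```

View pics/m4.png

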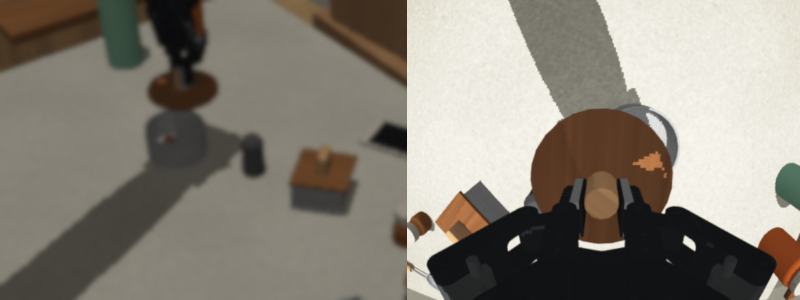

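The lid is level but 40 mm short of the box in y: the box appears to the right, at (650,135). I'm shifting over, settling, then lowering.

Call:
{"op": "move_arm", "data": {
  "moves": [
    [0,[0,0.02,0],[0,0,0]],
    [0,[0.001,0.02,0],[0,0,0]],
    [0,[0,0,0.02],[0,0,0]],
    [0,[0,0,0.02],[0,0,0]],
    [0,[0,0,0.015],[0,0,0]],
    [0,[0,0,0],[0,0,0]],
    [0,[0,0,0],[0,0,0]],
    [0,[0,0,0],[0,0,0]],
    [0,[0,0,0],[0,0,0]],
    [0,[0,0,0],[0,0,0]]
  ]
}}

```text
time: 20.65
eef_pos: [0.5434, 0.3792, 0.095]
tcp_rot: [0.001, 1.0, 0.001, 0.001]
contact_force: [-0.5, -0.1, -0.2]
opening: 0.243
finger_force: 39.3
```

```bash
python3 go.py 542.5 379 62 180;  python3 - <<'E'
from h import *
a=cv2.cvtColor(read_camera("side"),cv2.COLOR_RGB2BGR)[90:230,130:320]
b=cv2.cvtColor(read_camera("wrist"),cv2.COLOR_RGB2BGR)
cv2.imwrite("pics/m5.png",np.hstack([cv2.resize(a,(407,300)),cv2.resize(b,(393,300))]))
E
```

```text
t 20.65 pos [543.4 379.2  95. ] open 0.24 F [-0.5 -0.1 -0.2] ff 39.3
turn [ 0.001  0.003 -0.001] rows 1 [ 0.0012  0.0026 -0.001 ]
shift [ 0.0009 -0.0002  0.033 ] xy rows 1 [ 0.0009 -0.0002  0.033 ] j1j6 [ 0.46 -1.11]
```

View pics/m5.png

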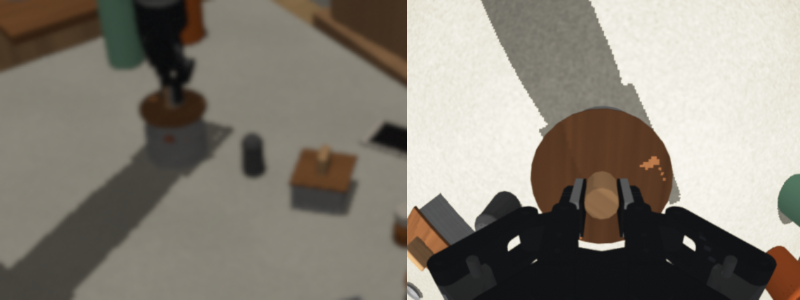

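The lid at (600,175) now hides the box, so it's centred over it. I'm lowering and releasing.

Call:
{"op": "move_arm", "data": {
  "moves": [
    [0,[0.001,0,0.01],[0,0,0]],
    [0,[0,0,0.008],[0,0,0]],
    [0,[0,0,0.006],[0,0,0]],
    [0,[0,0,0.004],[0,0,0]],
    [0,[0,0,0.003],[0,0,0]],
    [0,[0,0,0],[0,0,0]],
    [0,[0,0,0],[0,0,0]],
    [0.5,[0,0,0],[0,0,0]],
    [0.5,[0,0,0],[0,0,0]],
    [0.5,[0,0,0],[0,0,0]]
  ]
}}

```text
time: 21.58
eef_pos: [0.5411, 0.3788, 0.0616]
tcp_rot: [0.0, 1.0, -0.0, -0.0]
contact_force: [0.5, 0.6, -1.1]
opening: 0.498
finger_force: 0.0
```

Call:
{"op": "move_arm", "data": {
  "moves": [
    [0.5,[0,0,0],[0,0,0]],
    [0.5,[0,0,0],[0,0,0]],
    [0.5,[0,0,-0.01],[0,0,0]],
    [0.5,[0,0,-0.02],[0,0,0]],
    [0.5,[0,0,-0.03],[0,0,0]],
    [1,[0,0,-0.03],[0,0,0]],
    [1,[0,0,0],[0,0,0]],
    [1,[0,0,0],[0,0,0]],
    [1,[0,0,0],[0,0,0]],
    [1,[0,0,0],[0,0,0]]
  ]
}}

```text
time: 22.42
eef_pos: [0.5404, 0.3784, 0.1507]
tcp_rot: [0.0, 1.0, -0.001, -0.001]
contact_force: [-0.4, 0.2, -0.9]
opening: 1.003
finger_force: 0.0
```

```bash
python3 go.py 357 -258.5 120 196.7
```

```text
t 22.42 pos [540.4 378.4 150.7] open 1.0 F [-0.4  0.2 -0.9] ff 0.0
turn [-0.001 -0.003 -0.292] rows 3 [-0.0003 -0.0009 -0.0974]
shift [ 0.3587 -0.5574  0.0307] xy rows 17 [ 0.0211 -0.0328  0.0018] j1j6 [ 0.46 -1.11]
```

Call:
{"op": "move_arm", "data": {
  "moves": [
    [1,[0.005,-0.038,0],[0,0,0]],
    [1,[0.005,-0.038,0],[0,0,0]],
    [1,[0.005,-0.038,0],[0,0,0]],
    [1,[0.005,-0.038,0],[0,0,0]],
    [1,[0.005,-0.038,0],[0,0,0]],
    [1,[0.005,-0.038,0],[0,0,0]],
    [1,[0.005,-0.038,0],[0,0,0]],
    [1,[0.005,-0.038,0],[0,0,0]],
    [1,[0.005,-0.038,0],[0,0,0]],
    [1,[0.005,-0.038,0],[0,0,0]]
  ]
}}

```text
time: 23.25
eef_pos: [0.4894, -0.0024, 0.1507]
tcp_rot: [0.0, 1.0, 0.0, -0.001]
contact_force: [1.5, -0.6, -0.3]
opening: 0.996
finger_force: 0.0
```

Call:
{"op": "move_arm", "data": {
  "moves": [
    [1,[0.005,-0.038,0],[0,0,0]],
    [1,[0.005,-0.038,0],[0,0,0]],
    [1,[0,0,0],[0,0,-0.097]],
    [1,[0,0,0],[0,0,-0.097]],
    [1,[0,0,0],[0,0,-0.097]],
    [1,[0,0,0],[0,0,0]],
    [1,[0,0,0],[0,0,0]],
    [1,[0,0,0],[0,0,0]],
    [1,[0,0,0],[0,0,0]],
    [1,[0,0,0],[0,0,0]]
  ]
}}

```text
time: 24.08
eef_pos: [0.4809, -0.0767, 0.1521]
tcp_rot: [-0.144, 0.99, 0.0, -0.0]
contact_force: [-0.8, 0.4, 0.2]
opening: 0.999
finger_force: 0.0
```

```bash
python3 go.py 357 -258.5 120 196.7
```

```text
t 24.08 pos [480.9 -76.7 152.1] open 1.0 F [-0.8  0.4  0.2] ff 0.0
turn [ 0.    -0.    -0.002] rows 1 [ 0.0003 -0.0004 -0.0016]
shift [ 0.1709 -0.1385  0.0321] xy rows 6 [ 0.0285 -0.0231  0.0053] j1j6 [-0.37 -2.23]
```

Call:
{"op": "move_arm", "data": {
  "moves": [
    [1,[0.0285,-0.023,0.005],[0,0,0]],
    [1,[0.0285,-0.023,0.005],[0,0,0]],
    [1,[0.0285,-0.023,0.005],[0,0,0]],
    [1,[0.0285,-0.023,0.005],[0,0,0]],
    [1,[0.0285,-0.023,0.005],[0,0,0]],
    [1,[0.0285,-0.023,0.005],[0,0,0]],
    [1,[0,0,0],[0,0,0]],
    [1,[0,0,0],[0,0,0]],
    [1,[0,0,0],[0,0,0]],
    [1,[0,0,0],[0,0,0]]
  ]
}}

```text
time: 24.92
eef_pos: [0.3572, -0.2574, 0.1225]
tcp_rot: [-0.145, 0.989, 0.0, 0.0]
contact_force: [0.1, 0.7, -0.4]
opening: 0.998
finger_force: 0.0
```

Call:
{"op": "move_arm", "data": {
  "moves": [
    [1,[0,0,0],[0,0,0]],
    [1,[0,0,0],[0,0,0]],
    [1,[0,0,0],[0,0,0]],
    [1,[0,0,0],[0,0,0]],
    [1,[0,0,0],[0,0,0]],
    [1,[0,0,0],[0,0,0]],
    [1,[0,0,0],[0,0,0]],
    [1,[0,0,0],[0,0,0]],
    [1,[0,0,0],[0,0,0]],
    [1,[0,0,0],[0,0,0]]
  ]
}}

```text
time: 25.75
eef_pos: [0.3566, -0.2583, 0.1223]
tcp_rot: [-0.145, 0.99, 0.0, -0.0]
contact_force: [-0.7, -0.3, 0.0]
opening: 1.003
finger_force: 0.0
```

```bash
python3 go.py 357 -258.5 18 196.7;  python3 - <<'E'
from h import *
a=cv2.cvtColor(read_camera("side"),cv2.COLOR_RGB2BGR)[90:360,130:490]
b=cv2.cvtColor(read_camera("wrist"),cv2.COLOR_RGB2BGR)
cv2.imwrite("pics/m6.png",np.hstack([cv2.resize(a,(400,300)),cv2.resize(b,(400,300))]))
E
```

```text
t 25.75 pos [ 356.6 -258.3  122.3] open 1.0 F [-0.7 -0.3  0. ] ff 0.0
turn [ 0.    -0.    -0.001] rows 1 [ 0.     -0.     -0.0014]
shift [-0.0003 -0.0004  0.1043] xy rows 1 [-0.0003 -0.0004  0.1043] j1j6 [-0.86 -2.72]
```

View pics/m6.png

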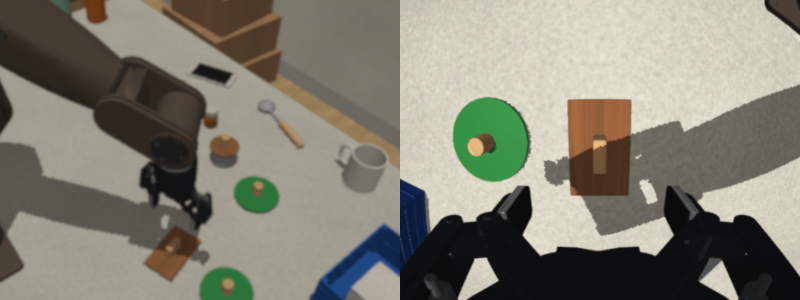

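The wrist panel shows the oblong lid's bar at (599,155), square and centred between the fingers. I'm gripping it.

Call:
{"op": "move_arm", "data": {
  "moves": [
    [0.6,[0,0,0.026],[0,0,0]],
    [0.6,[0,0,0.026],[0,0,0]],
    [0.6,[0,0,0.026],[0,0,0]],
    [0.6,[0,0,0.016],[0,0,0]],
    [0.6,[0,0,0.01],[0,0,0]],
    [0.6,[0,0,0],[0,0,0]],
    [0,[0,0,0],[0,0,0]],
    [0,[0,0,0],[0,0,0]],
    [0,[0,0,0],[0,0,0]],
    [0,[0,0,0],[0,0,0]]
  ]
}}

```text
time: 26.68
eef_pos: [0.3576, -0.2593, 0.0199]
tcp_rot: [-0.145, 0.989, -0.001, 0.001]
contact_force: [0.3, -0.3, 3.2]
opening: 0.152
finger_force: 40.0
```

Call:
{"op": "move_arm", "data": {
  "moves": [
    [0,[0,0,0],[0,0,0]],
    [0,[0,0,0],[0,0,0]],
    [0,[0,0,0],[0,0,0]],
    [0,[0,0,0],[0,0,0]],
    [0,[0,0,0],[0,0,0]],
    [0,[0,0,-0.01],[0,0,0]],
    [0,[0,0,-0.02],[0,0,0]],
    [0,[0,0,-0.03],[0,0,0]],
    [0,[0,0,-0.035],[0,0,0]],
    [0,[0,0,-0.035],[0,0,0]]
  ]
}}

```text
time: 27.52
eef_pos: [0.3558, -0.2572, 0.1493]
tcp_rot: [-0.145, 0.989, 0.001, -0.001]
contact_force: [1.2, -1.5, -0.6]
opening: 0.155
finger_force: 39.4
```

```bash
python3 go.py 484 -88.5 150 161.3
```

```text
t 27.52 pos [ 355.8 -257.2  149.3] open 0.16 F [ 1.2 -1.5 -0.6] ff 39.4
turn [ 0.002 -0.002  0.617] rows 6 [ 0.0003 -0.0003  0.1028]
shift [-0.0674  0.2009 -0.0007] xy rows 6 [-0.0112  0.0335 -0.0001] j1j6 [-0.86 -2.72]
```

Call:
{"op": "move_arm", "data": {
  "moves": [
    [0,[0,0,0],[0,0,0.103]],
    [0,[0,0,0],[0,0,0.103]],
    [0,[0,0,0],[0,0,0.103]],
    [0,[0,0,0],[0,0,0.103]],
    [0,[0,0,0],[0,0,0.103]],
    [0,[0,0,0],[0,0,0.103]],
    [0,[-0.011,0.0335,0],[0,0,0]],
    [0,[-0.011,0.0335,0],[0,0,0]],
    [0,[-0.011,0.0335,0],[0,0,0]],
    [0,[-0.011,0.0335,0],[0,0,0]]
  ]
}}

```text
time: 28.35
eef_pos: [0.4416, -0.1441, 0.1486]
tcp_rot: [0.164, 0.987, -0.0, -0.0]
contact_force: [0.6, -0.4, -0.4]
opening: 0.156
finger_force: 39.5
```

Call:
{"op": "move_arm", "data": {
  "moves": [
    [0,[-0.011,0.0335,0],[0,0,0]],
    [0,[-0.011,0.0335,0],[0,0,0]],
    [0,[0,0,0.025],[0,0,0]],
    [0,[0,0,0.02],[0,0,0]],
    [0,[0,0,0.01],[0,0,0]],
    [0,[0,0,0],[0,0,0]],
    [0,[0,0,0],[0,0,0]],
    [0,[0,0,0],[0,0,0]],
    [0,[0,0,0],[0,0,0]],
    [0,[0,0,0],[0,0,0]]
  ]
}}

```text
time: 29.18
eef_pos: [0.4846, -0.0898, 0.0947]
tcp_rot: [0.164, 0.987, -0.0, 0.001]
contact_force: [0.1, -0.2, -1.6]
opening: 0.156
finger_force: 39.5
```

```bash
python3 go.py 484 -88.5 58 161.3;  python3 - <<'E'
from h import *
a=cv2.cvtColor(read_camera("side"),cv2.COLOR_RGB2BGR)[150:300,220:420]
b=cv2.cvtColor(read_camera("wrist"),cv2.COLOR_RGB2BGR)
cv2.imwrite("pics/m7.png",np.hstack([cv2.resize(a,(400,300)),cv2.resize(b,(400,300))]))
E
```

```text
t 29.18 pos [484.6 -89.8  94.7] open 0.16 F [ 0.1 -0.2 -1.6] ff 39.5
turn [-0.     0.002 -0.002] rows 1 [-0.0001  0.0025 -0.0021]
shift [0.001  0.0011 0.0367] xy rows 1 [0.001  0.0011 0.0367] j1j6 [-0.39 -1.63]
```

View pics/m7.png

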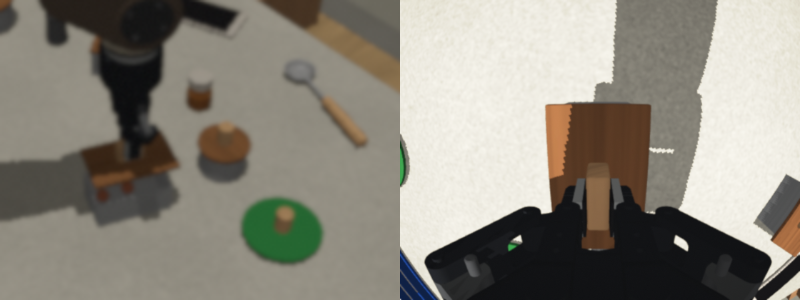

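The oblong lid is directly over its box, squared up; the side panel shows the box at (130,195) under it. I'm lowering and releasing.

Call:
{"op": "move_arm", "data": {
  "moves": [
    [0,[0.001,0.001,0.012],[0,0,0]],
    [0,[0,0,0.01],[0,0,0]],
    [0,[0,0,0.006],[0,0,0]],
    [0,[0,0,0.004],[0,0,0]],
    [0,[0,0,0.003],[0,0,0]],
    [0,[0,0,0],[0,0,0]],
    [0,[0,0,0],[0,0,0]],
    [0.4,[0,0,0],[0,0,0]],
    [0.4,[0,0,0],[0,0,0]],
    [0.4,[0,0,0],[0,0,0]]
  ]
}}

```text
time: 30.12
eef_pos: [0.4832, -0.0879, 0.0582]
tcp_rot: [0.163, 0.987, -0.0, 0.0]
contact_force: [0.9, -0.7, -0.1]
opening: 0.401
finger_force: 0.0
```

Call:
{"op": "move_arm", "data": {
  "moves": [
    [0.4,[0,0,0],[0,0,0]],
    [0.4,[0,0,0],[0,0,0]],
    [0.4,[0,0,-0.01],[0,0,0]],
    [0.4,[0,0,-0.02],[0,0,0]],
    [0.4,[0,0,-0.03],[0,0,0]],
    [1,[0,0,-0.04],[0,0,0]],
    [1,[0,0,-0.04],[0,0,0]],
    [1,[0,0,0],[0,0,0]],
    [1,[0,0,0],[0,0,0]],
    [1,[0,0,0],[0,0,0]]
  ]
}}

```text
time: 30.95
eef_pos: [0.4831, -0.0878, 0.1987]
tcp_rot: [0.163, 0.987, -0.0, 0.0]
contact_force: [0.6, 0.3, -0.4]
opening: 0.999
finger_force: 0.0
```

Call:
{"op": "move_arm", "data": {
  "moves": [
    [1,[0,-0.035,0],[0,0,0]],
    [1,[0,-0.035,0],[0,0,0]],
    [1,[0,-0.035,0],[0,0,0]],
    [1,[0,-0.035,0],[0,0,0]],
    [1,[0,-0.035,0],[0,0,0]],
    [1,[0,-0.035,0],[0,0,0]],
    [1,[0,-0.035,0],[0,0,0]],
    [1,[0,0,0],[0,0,0]],
    [1,[0,0,0],[0,0,0]],
    [1,[0,0,0],[0,0,0]]
  ]
}}

```text
time: 31.78
eef_pos: [0.4037, -0.3188, 0.1965]
tcp_rot: [0.163, 0.987, 0.001, -0.001]
contact_force: [-0.9, -0.3, -0.7]
opening: 0.999
finger_force: 0.0
```

Run:
```python
from h import *
t=cv2.cvtColor(read_camera("top"),cv2.COLOR_RGB2BGR); a=t[90:290,90:390]
b=cv2.cvtColor(read_camera("side"),cv2.COLOR_RGB2BGR)[100:300,170:370]
cv2.imwrite("pics/m8.png",np.hstack([cv2.resize(a,(480,320)),cv2.resize(b,(320,320))]))
h=cv2.cvtColor(t,cv2.COLOR_BGR2HSV); H,S,V=[h[...,i].astype(int) for i in range(3)]
br=((S>95)&((H<18)|(H>172))).astype(np.uint8)*255
for n,w,r,z in [("L",(542.5,379),65,.056),("S",(626,-119),45,.051),("Q",(654,147),65,.056),("O",(484,-88.5),70,.051)]:
    cs,_=cv2.findContours(br,cv2.RETR_EXTERNAL,cv2.CHAIN_APPROX_NONE)
    for c in cs:
        if cv2.contourArea(c)<200: continue
        k=(cast("top",c[:,0,:],z)*1000).astype(np.float32); q=cv2.minAreaRect(k)
        if np.hypot(*(np.array(q[0])-w))<40: print(n,w,np.round(q[0],1),np.round(q[1]),round(q[2],1))
```

```text
L (542.5, 379) [539.6 375.9] [105. 104.] 46.3
S (626, -119) [ 626.8 -121.4] [71. 73.] 88.7
Q (654, 147) [654.8 142.8] [87. 86.] 39.7
O (484, -88.5) [483.9 -89.4] [ 71. 114.] 71.0
```

View pics/m8.png

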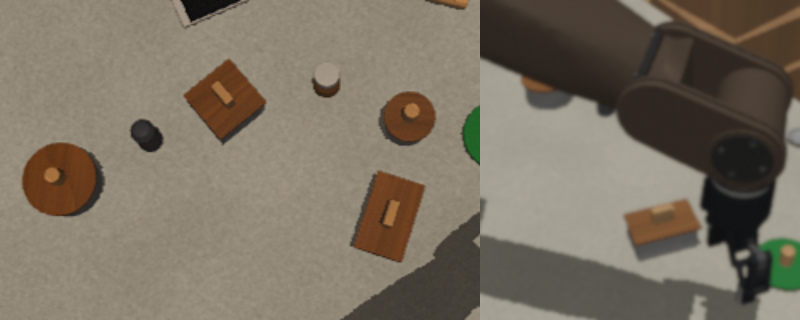

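The top view shows all four lids on their boxes: offsets are under 5 mm, sizes and angles match the seated height, and the shaker and jar are still upright. I'm handing in.

```bash
python3 -c "
from plant import *
print(sign_off())"
```

```text
the job is handed in; nothing more can be done
None
```

I closed all four lunch boxes with their matching lids and handed the job in at about 32 s; the last top view showed each lid within 5 mm of centre and the shaker and jar still standing, but no verdict came back.

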